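# Swing an indexed bench vise over to the next stop and lock it

### The job

Set the blue bench vise round by one index hole, 45 degrees anticlockwise as seen from above, ready for filing the bar in its jaws. Pull up the red T-handle of the locking plunger and twist it so that it stays out, swing the vise round to that next hole, then twist the T-handle back so that the pin drops fully home and the vise is locked there. Let go, and leave the other things on the bench where they are.

Things in the scene. Friction and masses are not known exactly. Their poses are not given: they have to be found in the camera images.
- t_handle (a point): Centre of the red T-bar on the locking plunger: 66 long, 15 wide, 17 mm high; 106 mm above the bench when the pin is home. x axis along the bar, z up. The bar points at the swivel axis when home. Under the bar a red neck 17 mm across narrows to a thin stem. The plunger stands upright, 110 mm from the swivel axis, on an arm of the vise, and goes round with it.
- sleeve_top (a point): Centre of the top of the slotted steel sleeve that guides the plunger, on the vise's arm, 74 mm above the bench: 33 mm in diameter, slot pointing at the swivel axis. Nothing within 60 mm of the plunger's axis is higher than this but the plunger itself. Turned across the slot and let down, the plunger rests on this top and stays out.
- plunger_lift (a joint): How far the plunger is pulled straight up, m. 0 = pin fully home, vise locked; stops at 0.024. Pulled down by 10 N (home) to 15 N. It can turn only above 0.017 (pull to about 0.021). Turned over 0.5 rad and let down it stays at 0.017, the pin 4 mm clear of the plate. Turned back with the pin beside a hole, the pin rides on the plate at 0.013 and drops in when it meets a hole.
- plunger_twist (a joint): Turn of the T-handle about the plunger's upright axis, rad, measured from the vise; positive anticlockwise from above. 0 = bar pointing at the swivel axis, over its slot (it drops in within about 0.1 of 0). Turning either way works, to stops at +-1.75; takes under 0.1 N m.
- swivel_axis (a point): Point on the vise's vertical swivel axis, 28 mm above the bench, on top of the round steel index plate (262 mm diameter, on a grey square foot 250 x 250 x 12 mm bolted to the bench). The plate has 8 holes for the plunger's 12 mm pin, 45 degrees apart on a 220 mm circle. x, y axes along the foot's sides.
- vise_swivel (a joint): Swivel angle of the vise, rad, positive anticlockwise from above; starts near 0, pin in a hole with about +-0.01 of play. The next hole anticlockwise is at 0.785; the pin finds it from within about 0.02. Unlocked, the vise turns stiffly (0.35 N m, about 3 N at the plunger) and stays where it is left.
- vise_beam (a point): Centre of the bare steel slide beam (44 mm square, free for 60 mm of its length) in front of the jaws, 118 mm from the swivel axis, 88 mm above the bench; x axis points to the swivel axis. Jaws: 90 mm wide, 149 mm above the bench; the aluminium bar in them reaches 188 mm. Screw nose and its tight 140 mm crossbar reach out to 190 mm from the axis.
- file: File with orange handle, 285 mm long, lying near the vise; leave it alone. Origin under it, on the bench, 135 mm from the butt of the handle.
- try_square: Try square with wooden stock and steel blade, 120 x 190 mm, lying near the vise; leave it alone. Origin under the middle of the stock.
- oil_bottle: White and yellow oil bottle with a red spout, 50 mm in diameter, 155 mm high, standing near the vise; leave it alone. Origin at the centre of its base.
- offcut: Wooden offcut 130 x 70 x 38 mm; leave it alone. Origin at the centre of its underside.
- tape_measure: Yellow tape measure 72 x 36 x 68 mm; leave it alone. Origin at the centre of its underside.
- spring_clamp: Blue spring clamp, 160 mm long, lying flat; leave it alone. Origin under its pivot.

How it is judged:
By the outcome, as a careful person would: the job done as asked, in the order asked, and still so for the second after the job is handed in, with the robot touching nothing.
It also fails if it takes over 48 s, if anything falls off the work surface, if the arm or the gripper's body presses on something with over 40 N, if the wrist force passes 120 N, or if a joint passes its speed limit or range.

### The arm

A 6-joint arm with a two-finger parallel gripper is mounted at the origin on the work surface. World frame = base frame: x ahead of the robot, y to its left, z up, the work surface at z = 0. Lengths are in m, angles in degrees, forces in N, time in s.
With the tool pointing down it reaches from about 0.35 to 0.875 m from the base axis. Payload 4.2 kg.
Tool frame: the origin (TCP) lies midway between the tips of the shut fingers; the grasp point (between the pads) lies 19 mm behind it; z points along the fingers, y is the direction in which the jaws open and shut (so a half turn about z gives the same grasp; the last joint's range is limited). The gripper opens to 87 mm and grips with 3 to 60 N. Pads are 19 mm wide; open, the fingers measure 117 mm over their backs; the gripper's body (75 mm by 190 mm) begins 51 mm behind the grasp point.
Start: joints at [90.734, 22.042, 0.453, 0, -68.411, -14.817], TCP at [0.152, 0.606, 0.223] pointing down, gripper open.
Joint ranges: [-179.83, 179.83], [-69.29, 118.12], [-61.27, 80.66], [-181.25, 117.63], [-171.15, -9.14], [-177.46, 177.46]. Speed limits (degrees/s): [159.86, 159.86, 180, 180, 180, 180].

### API

Orientations are given as a 3x3 rotation matrix whose columns are the frame's x, y, z axes.
In Python, from station import r gives the robot as it stands.
- The arm moves only by the tool carry_out, never from a script. Its argument "steps" is a list of rows, each a list of 2 entries, a list of its own where there are three numbers: the shift along the tool's x, y, z in cm, then the turn about the tool's z in degrees. In form: [[[x, y, z], twist], ...]. A call has 1 to 20 rows; each row is the pose to reach, as a shift and turn from the pose measured when the call began, along the tool's axes at that moment; what a row does not reach only later rows make up. A row lasts 1/10 s, in which the tool goes at most 50 mm and 8.59 degrees, less where a joint would pass 70% of its speed; a pose out of reach is approached as far as the arm can. A call with a gripper value outside its range is refused whole. "gripper" is the gripper's target within -1 to 1 (fully open at 1, half-way at 0, shut at -1), set as the call begins (left out, the last holds). The fingers move at their own pace and stop on an object; the grip force is fixed at half the most. Time passes only in rows, so rows that repeat a pose let the fingers close. It gives the time, the measured TCP pose, the force and the opening at its end, in the units of the state.
- r.sense(): the state, without advancing time (a new reading comes with each control period).
- r.capture(name): name is "side" or "top"; returns the picture (384x512x3 uint8, red, green, blue); there is no depth.
- r.calibration(name): a dict with "camera_matrix" (3x3 intrinsics, pixels), "D" ([k1, k2, p1, p2, k3] as OpenCV has them; the pictures are not rectified), "world_from_camera" (4x4, takes a point from camera to world coordinates). Camera axes: x right, y up, looking along -z (the intrinsics and any distortion apply to the point x, -y, -z); pixel columns grow to the right and rows downward; lengths in m; the calibration is good to about 2 mm. A picture is of the moment at which its call begins. calibration takes no time and is no camera call.
- r.finish_job(): hands the job in, once; it reports no verdict.
Trained networks look in the newest picture that a camera, given by its name, has taken for a name from the list of things; names that differ only in an ending like _2 or _b are one class to them, and where a whole thing is asked for, a point or a joint stands for the part that bears it (a point fixed in the world has none). Each returns a list of dicts, best first, with "confidence" (0 to 1); they miss things now and then, are a little off and sometimes report something else, mostly with a low value. They report only what shows in the picture. A call takes as long as a camera call.
- r.cut_out(camera, target): "pixels" (384x512 bool, what is visible of it).
- r.place_of(camera, target): "centre" ([x, y, z] in m, in world coordinates, good to about 4 mm: a listed point, or the origin of a listed thing).
The state is a dict: "time_s": time; "joints": joint angles; "joint_velocities": joint speeds; "effort": joint torques, N m; "tcp_pos": TCP position; "ee_rot": TCP orientation; "wrist_force": force on the tool from outside, world axes, zero at the start; "moment": the same for the moment, N m; "gripper_width": opening from 0.0 (shut) to 1.0 (fully open).
Only numpy, scipy, OpenCV 4.12 (cv2) and the standard library are available. Lean on these libraries where they do the work, as an engineer would, in place of code of your own. Each camera call takes 0.05 s, during which the arm holds its last target. There are 200 camera calls.

## Working session

There is one attempt and no reset: what is moved stays moved. The work goes in short steps, Python scripts to look and compute and a tool call to move; the robot and the scene stay as the last step left them, time stands still between calls to the robot, and variables do not carry over. Pictures are saved under pics/ and viewed, about 8 in all and at most 12, crops included, and the job is handed in when it is done.

Besides the shell and the picture viewer there is one more tool, called as name(argument=value, ...) on one line, values as JSON. carry_out: Moves the arm, as the interface text tells. Its arguments: {"type":"object","properties":{"steps":{"type":"array","items":{"type":"array"}},"gripper":{"type":"number"}},"required":["steps"]}

```bash
mkdir -p pics; cat > h.py <<'E'
import numpy as np, cv2
from station import r
np.set_printoptions(precision=4,suppress=True)
def save(cam,name):
    im=r.capture(cam); cv2.imwrite(f'pics/{name}.png',im[:,:,::-1]); return im
def proj(cam,P):
    c=r.calibration(cam);T=np.linalg.inv(np.array(c["world_from_camera"]))
    p=np.atleast_2d(P)@T[:3,:3].T+T[:3,3]; p=p*[1,-1,-1]
    return cv2.projectPoints(p,np.zeros(3),np.zeros(3),np.array(c["camera_matrix"]),np.array(c["D"]))[0][:,0]
def ray(cam,uv,z):
    c=r.calibration(cam);T=np.array(c["world_from_camera"])
    n=cv2.undistortPoints(np.array(uv,float).reshape(-1,1,2),np.array(c["camera_matrix"]),np.array(c["D"]))[:,0]
    d=np.c_[n[:,0],-n[:,1],-np.ones(len(n))]@T[:3,:3].T; o=T[:3,3]
    return o+d*((z-o[2])/d[:,2:])
E
python3 - <<'E'
from h import *
a=save('top','a');b=save('side','b')
cv2.imwrite('pics/ab.png',cv2.resize(np.hstack([a,b]),(800,300),interpolation=cv2.INTER_AREA)[:,:,::-1])
for cam in('top','side'):
    for t in('t_handle','sleeve_top','swivel_axis','vise_beam','file','try_square','oil_bottle','offcut','tape_measure','spring_clamp'):
        q=r.place_of(cam,t); print(cam,t,[(np.array(x["centre"]),round(x["confidence"],2)) for x in q[:2]])
    print(np.array(r.calibration(cam)["world_from_camera"]))
s=r.sense(); print(s)
E
```

```text
top t_handle [(array([0.6198, 0.1306, 0.1056]), 0.53), (array([ 0.7847, -0.057 , -0.0054]), 0.31)]
top sleeve_top [(array([0.6209, 0.1318, 0.0765]), 0.94), (array([0.4894, 0.004 , 0.0862]), 0.57)]
top swivel_axis [(array([0.6057, 0.0211, 0.0254]), 0.62), (array([ 0.6944,  0.4864, -0.0014]), 0.61)]
top vise_beam [(array([0.4898, 0.0003, 0.0858]), 0.86)]
top file [(array([0.5858, 0.2682, 0.0017]), 0.88)]
top try_square [(array([ 0.684 , -0.2343,  0.0031]), 0.89)]
top oil_bottle [(array([0.7691, 0.121 , 0.0008]), 0.63), (array([ 0.7859, -0.0593,  0.0002]), 0.52)]
top offcut [(array([ 0.7695,  0.1243, -0.0026]), 0.68)]
top tape_measure [(array([ 0.6934,  0.4859, -0.0014]), 0.81)]
top spring_clamp [(array([0.4169, 0.4297, 0.0034]), 0.87)]
[[-0.0223  0.9954 -0.0932  0.4986]
 [-0.9996 -0.0237 -0.0136  0.0376]
 [-0.0158  0.0929  0.9956  1.3416]
 [ 0.      0.      0.      1.    ]]
side t_handle [(array([0.621 , 0.1306, 0.1056]), 0.58)]
side sleeve_top [(array([0.6213, 0.1295, 0.0724]), 0.73)]
side swivel_axis [(array([0.6065, 0.0173, 0.0317]), 0.95)]
side vise_beam [(array([ 0.4934, -0.0037, 
[... 408 characters left out ...]
71)]
[[-0.9322  0.2721 -0.2385  0.2798]
 [-0.3617 -0.7169  0.596   0.8702]
 [-0.0089  0.6419  0.7668  1.1302]
 [ 0.      0.      0.      1.    ]]
{'time_s': 1.1, 'joints': array([ 90.7332,  22.0435,   0.4525,  -0.0008, -68.4122, -14.8176]), 'joint_velocities': array([-0.0402,  0.066 , -0.0001, -0.0112,  0.0707,  0.1627]), 'effort': array([  0.    , -39.0479,  18.7621,   4.2246,   0.0155,  -0.    ]), 'tcp_pos': array([0.1521, 0.6062, 0.2225]), 'ee_rot': array([[ 0.9699, -0.2434, -0.    ],
       [-0.2434, -0.9699, -0.0001],
       [ 0.    ,  0.0001, -1.    ]]), 'wrist_force': array([ 0.8285, -0.1797,  0.0443]), 'moment': array([-0.0084, -0.0429,  0.0162]), 'gripper_width': 0.9991959707278968}
```

View pics/a.png

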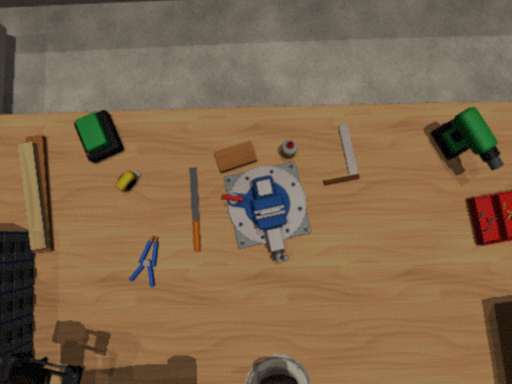

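View pics/b.png

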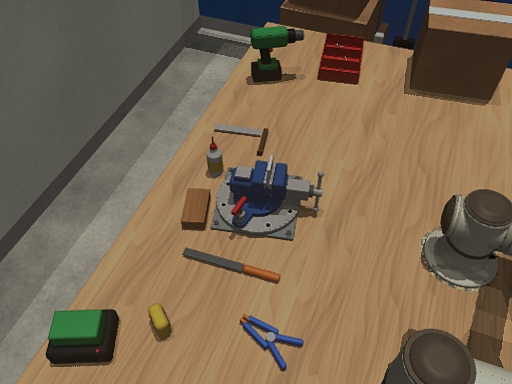

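The top view shows the vise at about (268,207), with the red T-bar at (232,198) and the beam pointing towards the robot at (275,240). The side view agrees, with the T-bar at (239,207). Next I'll refine the geometry.

```bash
python3 - <<'E'
from h import *
a=cv2.imread('pics/a.png')[:,:,::-1];b=cv2.imread('pics/b.png')[:,:,::-1]
for cam,im,box in(('top',a,(215,185,255,210)),('side',b,(225,190,252,220))):
    hsv=cv2.cvtColor(np.ascontiguousarray(im),cv2.COLOR_RGB2HSV)
    m=((hsv[...,0]<8)|(hsv[...,0]>172))&(hsv[...,1]>150)&(hsv[...,2]>70)
    k=np.zeros_like(m);x0,y0,x1,y1=box;k[y0:y1,x0:x1]=1;m&=k
    v,u=np.nonzero(m);pts=np.c_[u,v].astype(float)
    w=ray(cam,pts,0.112)[:,:2]; c=w.mean(0)
    ev,E=np.linalg.eigh(np.cov((w-c).T)); d=E[:,1]; t=(w-c)@d
    print(cam,len(u),c,'mid',c+d*(t.max()+t.min())/2,'ang',np.degrees(np.arctan2(d[1],d[0])),'len',np.ptp(t),'centre@.106',ray(cam,[pts.mean(0)],0.106)[0])
    try: print('net', [(ray(cam,[np.argwhere(q["pixels"])[:,::-1].mean(0)],.106)[0],q["confidence"]) for q in r.cut_out(cam,'t_handle')[:1]])
    except Exception as e: print(e)
C=np.array([.606,.019,.028])
th=np.linspace(0,2*np.pi,73)
out=[]
for cam,im,o in(('top',a,(212,148)),('side',b,(205,145))):
    big=cv2.resize(im[o[1]:o[1]+125,o[0]:o[0]+125],(400*1,500)if 0 else (500,500),interpolation=cv2.INTER_CUBIC).copy()
    f=lambda P:((proj(cam,P)-o+.5)*4).astype(int)
    cv2.polylines(big,[f(C+.131*np.c_[np.cos(th),np.sin(th),0*th])],True,(255,255,0),1)
    for p in f(np.array([C,[.6205,.1306,.1145],[.4915,-.002,.11]])): cv2.circle(big,tuple(map(int,p)),3,(0,255,0),1)
    out.append(big)
cv2.imwrite('pics/c.png',cv2.resize(np.hstack(out),(800,400))[:,:,::-1])
E
```

```text
top 89 [0.6201 0.1309] mid [0.62   0.1302] ang 80.5385538513384 len 0.06388955228411096 centre@.106 [0.6207 0.1313 0.106 ]
net [(array([0.6222, 0.1325, 0.106 ]), 0.52)]
side 100 [0.6202 0.1288] mid [0.6203 0.1293] ang 83.16551817781864 len 0.06664762308693514 centre@.106 [0.6222 0.1246 0.106 ]
net [(array([0.6193, 0.1319, 0.106 ]), 0.49)]
```

View pics/c.png

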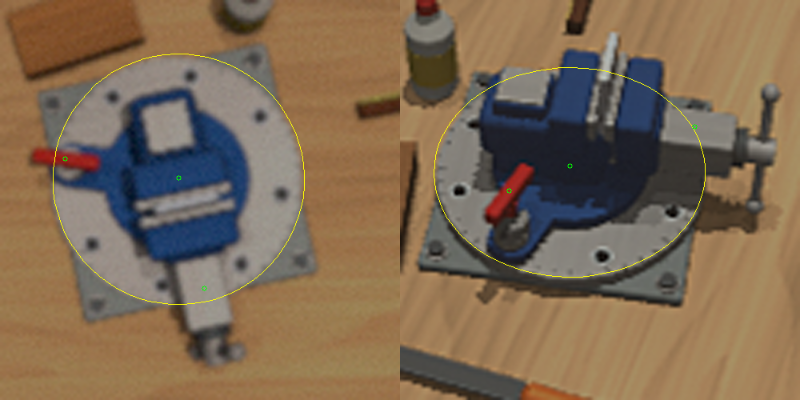

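The plate circle fits with C = (0.606, 0.0195), and the bar sits at (0.620, 0.129) at about 82.8°. I'm moving above the handle first.

carry_out(steps=[[[2,1.2,0],3],[[6,3.7,0],9],[[10,6.1,0],15],[[14,8.6,0],21],[[18,11,0],27],[[22,13.5,0],33],[[26,15.9,0],39],[[30,18.4,0],45],[[34,20.8,0],51],[[38,23.3,0],57],[[42,25.7,0],63],[[46,28.1,0],69],[[50,30.6,0],75],[[54,33,0],80],[[56.5,34.6,0],83],[[57,34.9,0],83],[[57,34.9,0],83],[[57,34.9,0],83]], gripper=1)

```text
time_s: 3.0
tcp_pos: [0.6194, 0.1296, 0.2225]
ee_rot: [[-0.122, -0.992, -0.0], [-0.992, 0.122, 0.0], [-0.0, 0.0, -1.0]]
wrist_force: [0.4, -0.4, 0.6]
gripper_width: 0.998
```

```bash
python3 - <<'E'
from h import *
s=r.sense();print(s['time_s'],s['tcp_pos'],s['joints'],s['wrist_force'])
R=s['ee_rot'];print(R,np.degrees(np.arctan2(R[1,0],R[0,0])))
d=np.array([.620,.129,.0995])-s['tcp_pos'];print('shift cm',100*R.T@d)
E
```

```text
3.0 [0.6194 0.1296 0.2225] [ 26.4388  22.8168   1.6576  -0.0216 -68.8547 -33.4533] [ 0.4156 -0.3732  0.6383]
[[-0.1223 -0.9925 -0.0004]
 [-0.9925  0.1223  0.0002]
 [-0.0002  0.0004 -1.    ]] -97.0223713321395
shift cm [ 0.0583 -0.0737 12.3025]
```

carry_out(steps=[[[0,-0.1,3],0],[[0,-0.1,6.5],0],[[0,-0.1,9.5],0],[[0,-0.1,11.5],0],[[0,-0.1,12.3],0],[[0,-0.1,12.3],0],[[0,-0.1,12.3],0]])

```text
time_s: 3.7
tcp_pos: [0.621, 0.1305, 0.101]
ee_rot: [[-0.121, -0.993, 0.002], [-0.993, 0.121, 0.001], [-0.001, -0.002, -1.0]]
wrist_force: [-0.5, 0.5, -0.7]
gripper_width: 1.002
```

```bash
python3 - <<'E'
from h import *
s=r.sense();print(s['time_s'],s['tcp_pos'],s['wrist_force'])
out=[]
for cam,o in(('top',(212,148)),('side',(185,125))):
    im=r.capture(cam)
    out.append(cv2.resize(im[o[1]:o[1]+125,o[0]:o[0]+125],(400,400),interpolation=cv2.INTER_CUBIC))
cv2.imwrite('pics/d.png',np.hstack(out)[:,:,::-1])
E
```

```text
3.7 [0.621  0.1305 0.101 ] [-0.4517  0.4583 -0.7057]
```

View pics/d.png

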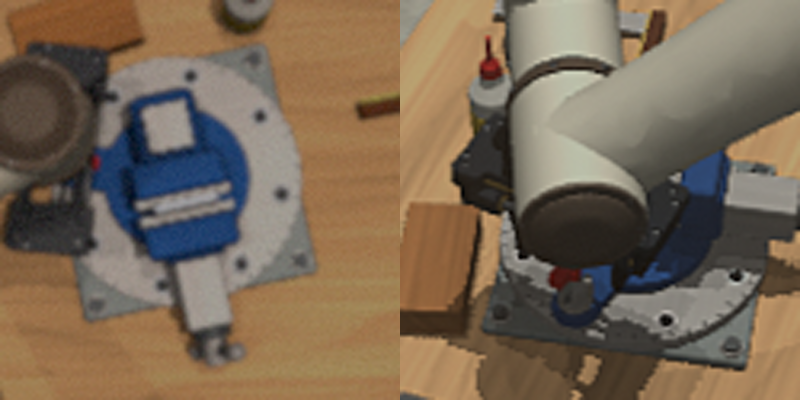

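The fingers straddle the bar: in the side crop the red end shows between them at (565,275), and the jaws and aluminium bar are clear of the gripper body. Closing now.

carry_out(steps=[[[0,0,0.1],0],[[0,0,0.1],0],[[0,0,0.1],0],[[0,0,0.1],0],[[0,0,0.1],0],[[0,0,0.1],0],[[0,0,0.1],0],[[0,0,0.1],0]], gripper=-1)

```text
time_s: 4.6
tcp_pos: [0.6212, 0.1302, 0.1002]
ee_rot: [[-0.122, -0.993, 0.002], [-0.993, 0.122, 0.001], [-0.002, -0.002, -1.0]]
wrist_force: [0.4, 0.4, -0.0]
gripper_width: 0.355
```

carry_out(steps=[[[0,0,0],0],[[0,0,0],0],[[0,0,0],0],[[0,0,0],0],[[0,0,0],0],[[0,0,0],0]])

```text
time_s: 5.2
tcp_pos: [0.6213, 0.1302, 0.1003]
ee_rot: [[-0.121, -0.993, 0.003], [-0.993, 0.121, 0.001], [-0.002, -0.003, -1.0]]
wrist_force: [0.6, 0.5, -1.1]
gripper_width: 0.169
```

carry_out(steps=[[[0,0,-0.2],0],[[0,0,-0.6],0],[[0,0,-1.0],0],[[0,0,-1.4],0],[[0,0,-1.8],0],[[0,0,-2.1],0],[[0,0,-2.1],0],[[0,0,-2.1],0]])

```text
time_s: 6.0
tcp_pos: [0.6206, 0.1301, 0.1208]
ee_rot: [[-0.122, -0.993, 0.001], [-0.993, 0.122, 0.001], [-0.001, -0.001, -1.0]]
wrist_force: [3.2, 1.7, -13.9]
gripper_width: 0.169
```

The wrist force of -13.9 N matches the spring, so the grip isn't slipping. Now I'll twist 45° clockwise, which is tool twist +.

carry_out(steps=[[[0,0,-0.05],4],[[0,0,-0.05],10],[[0,0,-0.05],16],[[0,0,-0.05],22],[[0,0,-0.05],28],[[0,0,-0.05],34],[[0,0,-0.05],40],[[0,0,-0.05],45],[[0,0,-0.05],45],[[0,0,-0.05],45]])

```text
time_s: 7.0
tcp_pos: [0.6204, 0.1301, 0.1209]
ee_rot: [[-0.787, -0.617, 0.001], [-0.617, 0.787, 0.001], [-0.001, 0.0, -1.0]]
wrist_force: [3.5, 1.0, -13.1]
gripper_width: 0.167
```

carry_out(steps=[[[0,0,0.2],0],[[0,0,0.35],0],[[0,0,0.4],0],[[0,0,0.4],0],[[0,0,0.4],0]])

```text
time_s: 7.5
tcp_pos: [0.6204, 0.1301, 0.1173]
ee_rot: [[-0.787, -0.617, 0.001], [-0.617, 0.787, 0.001], [-0.001, 0.0, -1.0]]
wrist_force: [2.1, 0.8, -10.2]
gripper_width: 0.171
```

```bash
python3 - <<'E'
from h import *
s=r.sense();print(s['time_s'],s['tcp_pos'],s['wrist_force'],s['moment'])
R=s['ee_rot']
P=s['tcp_pos'][:2]; 
C=np.array([.606,.0195])
d=P-C; print('rad',np.hypot(*d),np.degrees(np.arctan2(d[1],d[0])))
C=P-.110*d/np.hypot(*d);d=P-C
for k in range(0,47,3):
    c,n=np.cos(np.radians(k)),np.sin(np.radians(k))
    q=C+[c*d[0]-n*d[1],n*d[0]+c*d[1]]-P
    print(k,100*R.T@np.r_[q,0])
E
```

```text
7.5 [0.6204 0.1301 0.1173] [  2.1283   0.8372 -10.1718] [ 0.2611 -0.8231 -0.008 ]
rad 0.11152346738427507 82.56070776465349
0 [0. 0. 0.]
3 [ 0.4139  0.4004 -0.0005]
6 [ 0.8481  0.7787 -0.0011]
9 [ 1.3016  1.1337 -0.0017]
12 [ 1.773   1.4645 -0.0023]
15 [ 2.2611  1.7701 -0.0029]
18 [ 2.7645  2.0498 -0.0036]
21 [ 3.2819  2.3027 -0.0043]
24 [ 3.8118  2.5283 -0.005 ]
27 [ 4.3528  2.7258 -0.0058]
30 [ 4.9033  2.8947 -0.0066]
33 [ 5.462   3.0345 -0.0074]
36 [ 6.0272  3.145  -0.0082]
39 [ 6.5974  3.2257 -0.009 ]
42 [ 7.1711  3.2764 -0.0099]
45 [ 7.7466  3.297  -0.0107]
```

carry_out(steps=[[[0,0,0.07],0],[[0.2,0.2,0.07],-1.5],[[0.41,0.4,0.07],-3],[[0.85,0.78,0.07],-6],[[1.3,1.13,0.07],-9],[[1.77,1.46,0.07],-12],[[2.26,1.77,0.07],-15],[[2.76,2.05,0.07],-18],[[3.28,2.3,0.07],-21],[[3.81,2.53,0.07],-24],[[4.35,2.73,0.07],-27],[[4.9,2.89,0.07],-30],[[4.9,2.89,0.07],-30],[[4.9,2.89,0.07],-30]])

```text
time_s: 8.9
tcp_pos: [0.5631, 0.1229, 0.1171]
ee_rot: [[-0.373, -0.928, -0.0], [-0.928, 0.373, 0.001], [-0.001, 0.001, -1.0]]
wrist_force: [-2.1, 2.8, -4.9]
gripper_width: 0.168
```

```bash
python3 - <<'E'
from h import *
s=r.sense();print(s['time_s'],s['tcp_pos'],s['wrist_force'],s['moment'])
R=s['ee_rot'];print(np.degrees(np.arctan2(R[1,0],R[0,0])))
out=[]
for cam,o in(('top',(212,148)),('side',(185,125))):
    im=r.capture(cam)
    out.append(cv2.resize(im[o[1]:o[1]+125,o[0]:o[0]+125],(400,400),interpolation=cv2.INTER_CUBIC))
cv2.imwrite('pics/e.png',np.hstack(out)[:,:,::-1])
for t in('vise_beam','t_handle'):
  for cam in('top','side'): print(t,cam,[(np.array(x["centre"]),x["confidence"]) for x in r.place_of(cam,t)[:1]])
E
```

```text
8.9 [0.5631 0.1229 0.1171] [-2.0887  2.8404 -4.9213] [1.1331 0.6043 0.012 ]
-111.89387475064584
vise_beam top [(array([ 0.5204, -0.0544,  0.0826]), 0.89)]
vise_beam side [(array([ 0.5205, -0.0609,  0.0856]), 0.75)]
t_handle top []
t_handle side [(array([0.5647, 0.1253, 0.1222]), 0.64)]
```

View pics/e.png

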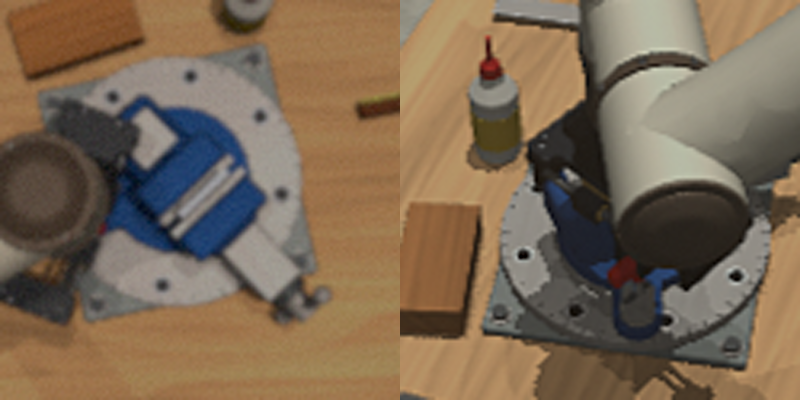

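The vise has turned about 30° and the pin arm now sits near the third hole position. I'll swing on to about 43°, twist back there, then nudge it into the hole.

```bash
python3 - <<'E'
from h import *
s=r.sense();R=s['ee_rot'];P=s['tcp_pos'][:2];C=np.array([.6062,.0210]);a0=82.56
for k in (33,36,39,41,43):
    q=C+.110*np.array([np.cos(np.radians(a0+k)),np.sin(np.radians(a0+k))])-P
    print(k,100*R.T@np.r_[q,0])
E
```

```text
33 [0.4104 0.3149 0.    ]
36 [0.8447 0.6931 0.0001]
39 [1.2982 1.048  0.0001]
41 [1.6106 1.2712 0.0001]
43 [1.9306 1.4834 0.    ]
```

carry_out(steps=[[[0.41,0.31,0],-3],[[0.84,0.69,0],-6],[[1.3,1.05,0],-9],[[1.61,1.27,0],-11],[[1.93,1.48,0],-13],[[1.93,1.48,0],-13],[[1.93,1.48,-0.2],-13],[[1.93,1.48,-0.3],-13],[[1.93,1.48,-0.3],-13]])

```text
time_s: 10.1
tcp_pos: [0.5419, 0.1113, 0.1189]
ee_rot: [[-0.156, -0.988, -0.002], [-0.988, 0.156, 0.003], [-0.002, 0.002, -1.0]]
wrist_force: [0.2, 5.2, -13.2]
gripper_width: 0.172
```

```bash
python3 - <<'E'
from h import *
s=r.sense();print(s['time_s'],s['tcp_pos'],s['wrist_force'],s['moment'])
R=s['ee_rot'];print(np.degrees(np.arctan2(R[1,0],R[0,0])))
d=s['tcp_pos'][:2]-[.6062,.0210];print(np.hypot(*d),np.degrees(np.arctan2(d[1],d[0]))-82.56)
E
```

```text
10.1 [0.5419 0.1113 0.1189] [  0.1737   5.2048 -13.2311] [ 1.763  -0.2494 -0.027 ]
-98.9532098104634
0.11079499141223663 42.89529754574778
```

carry_out(steps=[[[0,0,-0.1],0],[[0,0,-0.1],-5],[[0,0,-0.1],-11],[[0,0,-0.1],-17],[[0,0,-0.1],-23],[[0,0,-0.1],-29],[[0,0,-0.1],-35],[[0,0,-0.1],-41],[[0,0,-0.1],-45],[[0,0,-0.1],-45],[[0,0,0.1],-45],[[0,0,0.35],-45],[[0,0,0.5],-45],[[0,0,0.5],-45],[[0,0,0.5],-45]])

```text
time_s: 11.6
tcp_pos: [0.5416, 0.1113, 0.1137]
ee_rot: [[0.588, -0.809, -0.002], [-0.809, -0.588, 0.002], [-0.003, 0.0, -1.0]]
wrist_force: [-0.4, 4.4, -12.5]
gripper_width: 0.167
```

```bash
python3 - <<'E'
from h import *
s=r.sense();print(s['time_s'],s['tcp_pos'],s['wrist_force'],s['moment'])
R=s['ee_rot'];print(np.degrees(np.arctan2(R[1,0],R[0,0])))
d=s['tcp_pos'][:2]-[.6062,.0210];print(np.hypot(*d),np.degrees(np.arctan2(d[1],d[0]))-82.56)
E
```

```text
11.6 [0.5416 0.1113 0.1137] [ -0.3603   4.4203 -12.5336] [ 1.3972  0.0941 -0.0693]
-53.971055556882845
0.11097109456742102 43.02245977130474
```

carry_out(steps=[[[0,0,0],0],[[0,0,0],0],[[0,0,0.2],0],[[0,0,0.4],0],[[0,0,0.5],0],[[0,0,0.5],0]], gripper=-0.5)

```text
time_s: 12.2
tcp_pos: [0.5417, 0.1111, 0.1088]
ee_rot: [[0.588, -0.809, -0.002], [-0.809, -0.588, 0.002], [-0.003, 0.0, -1.0]]
wrist_force: [0.8, 0.1, 0.1]
gripper_width: 0.25
```

carry_out(steps=[[[0,0.1,0],0],[[0,0.2,0],0],[[0,0.3,0],0],[[0,0.35,0],-0.5],[[0,0.4,0],-1],[[0,0.45,0],-1],[[0,0.5,0],-1.5],[[0,0.55,0],-1.5],[[0,0.6,0],-2],[[0,0.6,0],-2]])

```text
time_s: 13.2
tcp_pos: [0.5376, 0.108, 0.109]
ee_rot: [[0.616, -0.787, -0.0], [-0.787, -0.616, 0.003], [-0.003, -0.002, -1.0]]
wrist_force: [1.9, 1.4, -2.0]
gripper_width: 0.251
```

```bash
python3 - <<'E'
from h import *
s=r.sense();print(s['time_s'],s['tcp_pos'],s['wrist_force'],s['moment'],s['gripper_width'])
im=r.capture('side');r.capture('top');x,y=185,125
cv2.imwrite('pics/f.png',cv2.resize(im[y:y+125,x:x+125],(500,500),interpolation=cv2.INTER_CUBIC)[:,:,::-1])
for t in('vise_beam','t_handle'):
  for cam in('top','side'): print(t,cam,[(np.array(x["centre"]),x["confidence"]) for x in r.place_of(cam,t)[:1]])
E
```

```text
13.2 [0.5376 0.108  0.109 ] [ 1.911   1.3599 -1.9647] [ 0.4607 -0.868  -0.0094] 0.25115964743553154
vise_beam top [(array([ 0.5433, -0.0727,  0.0868]), 0.91)]
vise_beam side []
t_handle top []
t_handle side [(array([0.5412, 0.1158, 0.1066]), 0.43)]
```

View pics/f.png

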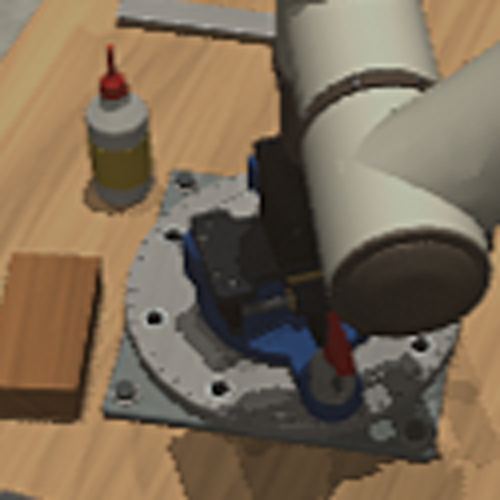

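Contact is made and the vise is following, with about 2.3 N of resistance. I'll keep nudging.

carry_out(steps=[[[0,0.05,0],0],[[0,0.1,0],-0.5],[[0,0.15,0],-0.5],[[0,0.2,0],-1],[[0,0.25,0],-1],[[0,0.3,0],-1],[[0,0.3,0],-1],[[0,0.3,0],-1]])

```text
time_s: 14.3
tcp_pos: [0.5357, 0.1066, 0.109]
ee_rot: [[0.63, -0.777, 0.001], [-0.777, -0.63, 0.004], [-0.002, -0.003, -1.0]]
wrist_force: [4.1, 2.7, -3.1]
gripper_width: 0.255
```

```bash
python3 - <<'E'
from h import *
s=r.sense();print(s['time_s'],s['tcp_pos'],s['wrist_force'],s['moment'],s['gripper_width'])
R=s['ee_rot'];print('tool force',R.T@s['wrist_force'])
E
```

```text
14.3 [0.5357 0.1066 0.109 ] [ 4.1119  2.7178 -3.0806] [ 0.9459 -1.4764 -0.0937] 0.2554474702877021
tool force [ 0.4873 -4.8965  3.0938]
```

carry_out(steps=[[[0,0.15,0],0],[[0,0.2,0],0],[[0,0.25,0],0],[[0,0.3,0],0],[[0,0.3,0],0]])

```text
time_s: 14.8
tcp_pos: [0.5355, 0.1064, 0.1092]
ee_rot: [[0.63, -0.776, 0.006], [-0.776, -0.63, 0.007], [-0.002, -0.009, -1.0]]
wrist_force: [7.2, 4.6, -5.3]
gripper_width: 0.25
```

```bash
python3 - <<'E'
from h import *
s=r.sense();print(s['time_s'],s['tcp_pos'],s['wrist_force'],s['moment'],s['gripper_width'])
R=s['ee_rot'];print('tool force',R.T@s['wrist_force'])
E
```

```text
14.8 [0.5355 0.1064 0.1092] [ 7.1896  4.6374 -5.2656] [ 1.5078 -2.0081 -0.0629] 0.2500663897102462
tool force [ 0.9401 -8.4572  5.3398]
```

Movement has stopped and the force is up to 8.5 N, so the pin has caught the hole. I'll centre the fingers, open a little, rise straight up and move back to look.

carry_out(steps=[[[0,-0.2,0],0],[[0,-0.35,0],0],[[0,-0.35,0],0],[[0,-0.35,0],0]], gripper=0)

```text
time_s: 15.2
tcp_pos: [0.5373, 0.108, 0.109]
ee_rot: [[0.63, -0.777, 0.004], [-0.777, -0.63, 0.006], [-0.002, -0.007, -1.0]]
wrist_force: [-0.5, -0.2, -0.5]
gripper_width: 0.475
```

carry_out(steps=[[[0,0,-1],0],[[0,0,-3],0],[[0,0,-6],0],[[0,0,-10],0],[[0,0,-13],0],[[-5,0,-14],0],[[-10,0,-14],0],[[-14,0,-14],0],[[-18,0,-14],0],[[-22,0,-14],0],[[-22,0,-14],0]])

```text
time_s: 16.3
tcp_pos: [0.3959, 0.2804, 0.2506]
ee_rot: [[0.634, -0.773, 0.005], [-0.773, -0.634, 0.007], [-0.003, -0.008, -1.0]]
wrist_force: [0.7, -0.1, 1.4]
gripper_width: 0.499
```

```bash
python3 - <<'E'
from h import *
s=r.sense();print(s['time_s'],s['tcp_pos'],s['wrist_force'],s['gripper_width'])
out=[]
C=np.array([.6062,.0205,0])
an=np.radians(82.56+45)
H=C+[.11*np.cos(an),.11*np.sin(an),.1145]
for cam,o in(('top',(212,148)),('side',(185,125))):
    im=save(cam,'g_'+cam)
    big=cv2.resize(im[o[1]:o[1]+125,o[0]:o[0]+125],(400,400),interpolation=cv2.INTER_CUBIC).copy()
    for e in(-.033,.033):
        p=((proj(cam,H+e*np.array([np.cos(an),np.sin(an),0]))-o+.5)*3.2).astype(int)[0]
        cv2.circle(big,tuple(map(int,p)),3,(0,255,0),1)
    out.append(big)
    for t in('t_handle','sleeve_top','vise_beam','file','try_square','oil_bottle','offcut','tape_measure','spring_clamp'):
        print(cam,t,[(np.array(x["centre"]),round(x["confidence"],2)) for x in r.place_of(cam,t)[:1]])
cv2.imwrite('pics/g.png',np.hstack(out)[:,:,::-1])
E
```

```text
16.3 [0.3959 0.2804 0.2506] [ 0.707  -0.1337  1.3996] 0.49880377882380156
top t_handle [(array([0.5379, 0.1049, 0.1054]), 0.64)]
top sleeve_top [(array([0.5384, 0.109 , 0.076 ]), 0.79)]
top vise_beam [(array([ 0.541 , -0.0721,  0.0851]), 0.55)]
top file [(array([ 0.5888,  0.2626, -0.0005]), 0.56)]
top try_square [(array([ 0.6845, -0.2318,  0.0006]), 0.79)]
top oil_bottle [(array([ 0.7854, -0.0565, -0.0029]), 0.6)]
top offcut [(array([0.7694, 0.1228, 0.0001]), 0.81)]
top tape_measure [(array([0.6967, 0.487 , 0.0008]), 0.71)]
top spring_clamp []
side t_handle []
side sleeve_top [(array([0.5382, 0.1095, 0.0725]), 0.67)]
side vise_beam [(array([ 0.5392, -0.078 ,  0.0833]), 0.63)]
side file [(array([0.5906, 0.2629, 0.0011]), 0.92)]
side try_square [(array([ 0.6868, -0.2337, -0.0012]), 0.64)]
side oil_bottle [(array([ 0.7917, -0.0575, -0.0027]), 0.74)]
side offcut [(array([0.7662, 0.1216, 0.0013]), 0.97)]
side tape_measure [(array([ 0.6884,  0.4895, -0.0011]), 0.63)]
side spring_clamp [(array([ 0.4196,  0.4254, -0.0004]), 0.94)]
```

View pics/g.png

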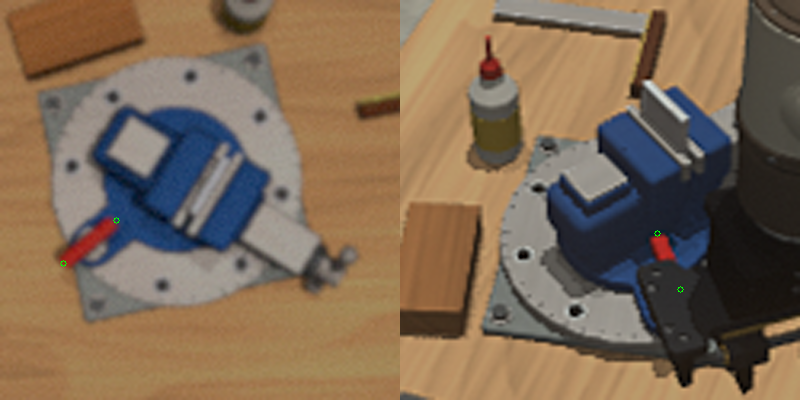

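In the top crop the bar lies within a few pixels of the predicted ends, (63,263) to (116,220). The gripper hides it in the side view, so I'll move clear to check its height.

carry_out(steps=[[[-4,0,0],0],[[-8,0,0],0],[[-12,0,0],0],[[-16,0,0],0],[[-20,0,0],0],[[-20,0,0],0],[[-20,0,0],0]])

```text
time_s: 18.0
tcp_pos: [0.2714, 0.4338, 0.2496]
ee_rot: [[0.632, -0.775, 0.004], [-0.775, -0.632, 0.005], [-0.002, -0.006, -1.0]]
wrist_force: [0.4, -0.1, -0.1]
gripper_width: 0.498
```

```bash
python3 - <<'E'
from h import *
from scipy.optimize import least_squares
def red(cam,box,im):
    hsv=cv2.cvtColor(np.ascontiguousarray(im),cv2.COLOR_RGB2HSV)
    m=((hsv[...,0]<8)|(hsv[...,0]>172))&(hsv[...,1]>150)&(hsv[...,2]>70)
    x0,y0,x1,y1=box; v,u=np.nonzero(m[y0:y1,x0:x1]); return np.c_[u+x0,v+y0].mean(0),len(u)
def fit(ut,us):
    return least_squares(lambda p:np.r_[proj('top',p)[0]-ut,proj('side',p)[0]-us],[.55,.11,.11]).x
a=cv2.imread('pics/a.png')[:,:,::-1];b=cv2.imread('pics/b.png')[:,:,::-1]
ut,n=red('top',(215,185,255,210),a);us,m=red('side',(225,190,252,220),b);print('before',fit(ut,us),n,m)
t=save('top','h_top');s=save('side','h_side')
ut,n=red('top',(225,210,255,240),t);us,m=red('side',(255,185,290,225),s);print('after',fit(ut,us),n,m,ut,us)
print(r.sense()['tcp_pos'],r.place_of('side','t_handle')[:1],r.place_of('top','t_handle')[:1],r.place_of('top','spring_clamp')[:1])
x,y=205,145
cv2.imwrite('pics/h.png',cv2.resize(np.hstack([s[y:y+100,x:x+100],b[y:y+100,x:x+100]]),(800,400),interpolation=cv2.INTER_CUBIC)[:,:,::-1])
E
```

```text
before [0.6197 0.1306 0.1143] 89 100
after [0.5378 0.1105 0.1133] 88 105 [238.7386 223.6705] [268.419 207.219]
[0.2723 0.4329 0.2498] [{'centre': [0.5396, 0.1144, 0.1033], 'confidence': 0.51}] [{'centre': [0.7879, -0.0575, -0.0022], 'confidence': 0.74}] [{'centre': [0.4218, 0.429, 0.0021], 'confidence': 0.92}]
```

View pics/h.png

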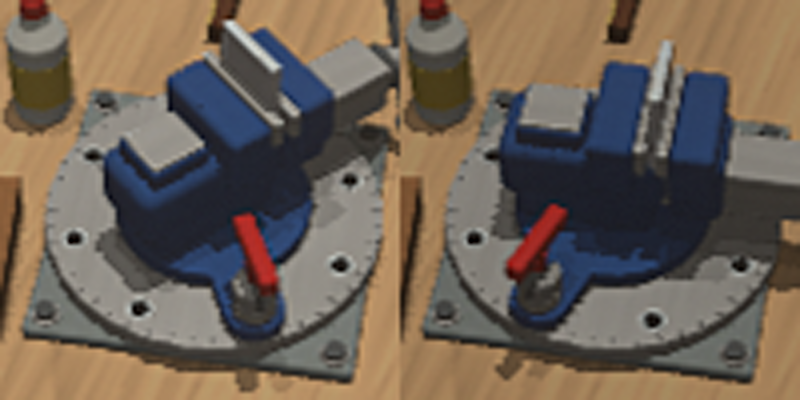

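The triangulated bar height is 0.113 m, against 0.114 m before, so the pin is fully home. The bar moved 84.3 mm, and a 45° turn should give 84.2 mm. The picture shows the bar over its slot, pointing at the axis.

```bash
python3 -c "
from station import r
print(r.finish_job())"
```

```text
the job is handed in; nothing more can be done
None
```

The vise is locked one index hole (45°) anticlockwise from where it started, with the pin home. The job is handed in, at about 18 s on the robot's clock.

I lifted the T-handle about 20 mm, twisted it 45° clockwise and lowered it to rest on the sleeve. I then swung the vise to about 43° and twisted the handle back. With the fingers loosely either side of the bar, I nudged the vise on until the pin dropped into the hole. Then I let go and moved clear.

**Last checks:**
- **Angle:** the bar moved 84.3 mm, against 84.2 mm expected for 45°. The vise would not move further under an 8.5 N push.
- **Pin height:** the bar is within 1 mm of its starting height (0.113 m against 0.114 m).
- **Handle:** the last picture shows the bar over its slot, pointing at the swivel axis.
- **Other things on the bench:** all were where they started, within the network's error of a few millimetres. The highest wrist force in the readings was about 14 N.

**Checks that disagreed:** in the final top view the network reported the T-handle at the oil bottle's position, which I took as a false detection. Its side-view height of 0.103 m was 3 mm under the listed home height of 0.106 m, within its stated error.

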